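# Hang the slide carrier level to dry

## Robot

A 6-joint arm with a two-finger parallel gripper is mounted at the origin on the work surface. World frame = base frame: x ahead of the robot, y to its left, z up, the work surface at z = 0. Lengths are in m, angles in rad, forces in N, time in s.
With the tool pointing down it reaches from about 0.2 to 0.875 m from the base axis. Payload 3.4 kg.
Tool frame: the origin (TCP) lies between the finger pads; the fingertips stand 25 mm ahead of it and the grasp point (between the pads) lies 6 mm ahead of it (r.nose_length is the z of the fingertips in the tool frame, in m); z points along the fingers, y is the line along which they close (so a half turn about z gives the same grasp; the last joint's range is limited). The gripper opens to 94 mm and grips with 3 to 60 N. Pads are 16 mm wide; open, the fingers measure 119 mm over their backs; the gripper's body (75 mm by 177 mm) begins 78 mm behind the grasp point.
Start: joints at [1.015, 0.276, 1.505, -0, 1.361, -0.121], TCP at [0.242, 0.522, 0.23] pointing down, gripper open.
Joint ranges: [-2.89, 2.89], [-0.75, 2.08], [0.22, 2.7], [-1.18, 4.32], [0.11, 2.71], [-2.7, 2.7]. Speed limits (rad/s): [2.57, 2.57, 3.14, 3.14, 3.14, 3.14].

## Interface

Orientations are given as a unit quaternion [w, x, y, z].
In Python, from plant import r, gripper_to, inverse_kinematics, vision, models, telemetry gives the robot as it stands. Calls block until the motion is done:
- r.move_to(position, orientation): joint-space move of the TCP to a pose.
- r.move_l(position, rot=None, vel=0.15, guard=None): straight line of the TCP; rot=None keeps the orientation; vel is the mean speed in m/s. With guard (N) it stops when the force on the tool has changed by that much, and returns True; else False.
- r.movej(angles): joint-space move.
- gripper_to(opening, f_grip=None): finger opening in m; f_grip is the grip in N (None keeps the last); returns when the fingers have stopped.
- r.hold(seconds).
- inverse_kinematics(position, orientation): joint angles nearest the present ones, or None.
- vision.snapshot(name): name is "side" or "top"; returns the picture (384x512x3 uint8, red, green, blue); there is no depth.
- vision.get_calibration(name): a dict with "fx", "fy", "cx", "cy" (pixels), "position" and "orientation" of the camera in the world. Camera axes: x right, y down, z forward; pixel columns grow to the right and rows downward; lengths in m; the calibration is good to about 2 mm. A picture is of the moment at which its call begins. get_calibration takes no time and is no camera call.
A pose or a line that the arm cannot do raises r.PlanningError and nothing moves.
- r.sign_off(): hands the job in; it is judged then, once.
Trained networks look in the newest picture that a camera, given by its name, has taken for a name from the list of things; names that differ only in an ending like _2 or _b are one class to them, and where a whole thing is asked for, a point or a joint stands for the part that bears it (a point fixed in the world has none). Each returns a list of dicts, best first, with "score" (0 to 1); they miss things now and then, are a little off and sometimes report something else, mostly with a low value. They report only what shows in the picture. A call takes as long as a camera call. They do not tell look-alikes from the thing itself.
- models.boxes_of(thing, camera): "at" ([x, y, z] in m, in world coordinates, good to about 4 mm: the middle of the surface that is visible of it).
- models.regions_of(thing, camera): "pixels" (384x512 bool, what is visible of it).
- models.mark_of(thing, camera): "at" ([x, y, z] in m, in world coordinates, good to about 4 mm: a listed point, or the origin of a listed thing).
Readings, each from a call of its own:
- telemetry.current_t(): time.
- telemetry.current_joints(): joint angles.
- telemetry.current_dq(): joint speeds.
- telemetry.current_joint_efforts(): joint torques, N m.
- telemetry.current_ee_pos(): TCP position.
- telemetry.current_tool_rot(): TCP orientation.
- telemetry.current_wrist_force(): force on the tool from outside, world axes, zero at the start.
- telemetry.current_torque(): the same for the moment, N m.
- telemetry.current_opening(): finger opening in m.
- telemetry.current_finger_force(): force on a finger pad.
Only numpy, scipy, OpenCV 4.12 (cv2) and the standard library are available. Lean on these libraries where they do the work, as an engineer would, in place of code of your own. Each camera call takes 0.05 s, during which the arm holds its last target. There are 200 camera calls.

## Task

Hang the lopsided slide carrier (the one whose bar sticks out to one side only) on the drying stand's peg, through whichever of its five holes makes it hang level, and let go of it. Leave the other carrier and the small bottle standing where they are.

Things in the scene. Friction and masses are not known exactly. Their poses are not given: they have to be found in the camera images.
- carrier: Lopsided L-shaped carrier, solid even grey plastic, 280 g, standing. Origin: underside centre; z up, y along bar. Boxes in mm: block x -18..18, y -40..40, z 0..70 (glass slides on it weigh nothing); neck x -4..4, y -40..40, z 70..100; bar x -4..4, y -40..130, z 100..150. Five 20 mm holes run along x through the bar, all at z 120, y -23, 11, 45, 79, 113. Pinch the bar's top edge.
- peg_mid (a point): Middle of the free length of the fixed drying stand's level steel peg, 8 mm thick, 170 mm above the bench. x points along the peg to its free tip (34 mm away, roughly away from the robot), z up. 35 mm towards -x is a collar 26 mm wide on the post, which ends 13 mm above the peg. Base 130 x 90 x 12 mm, from 88 mm behind to 42 mm ahead of this point.
- spare: The other carrier, loose, standing, to be left alone: same block, neck and 150 mm height, but its bar is centred, 130 mm long (y -65..65 mm), with three holes. Origin: centre of its underside; z up, y along the bar.
- bottle: Small loose amber glass bottle with white cap, 38 mm in diameter, 85 mm tall, standing, to be left alone. Origin: centre of its underside, z up.
Things that resemble listed ones, but are neither listed nor needed, are in the scene too. There is more than one size of the part that bears peg_mid; the job needs the middle-sized.

How it is judged:
At the end, for the whole second after the job is handed in: The lopsided carrier hangs on the peg through one of its holes, let go and at rest (slower than 0.1 m/s), its z axis within 0.19 rad (11 degrees) of vertical, the middle of the peg's free length within 32 mm of the bar's mid-plane (angle between carrier's own z axis and vertical below 0.19 rad and z of peg_mid in the frame of carrier between 0.108 and 0.134 m and y of peg_mid in the frame of carrier between -0.035 and 0.125 m and x of peg_mid in the frame of carrier between -0.032 and 0.032 m and linear speed of carrier below 0.1 m/s); the robot touches nothing.
It fails at once if the other carrier is pushed more than 25 mm or tipped (distance of spare from where it was at the start of the episode above 0.025 m or angle between spare's own z axis and vertical above 0.3 rad).
It fails at once if the bottle is pushed more than 25 mm or tipped (distance of bottle from where it was at the start of the episode above 0.025 m or angle between bottle's own z axis and vertical above 0.3 rad).
It also fails if it takes over 43 s, if anything falls off the work surface, if the arm or the gripper's body presses on something with over 40 N, if the wrist force passes 120 N, or if a joint passes its speed limit or range.

## Working session

There is one attempt and no reset: what is moved stays moved. The work goes in short steps, each a Python script; the robot and the scene stay as the last script left them, time stands still between calls to the robot, and variables do not carry over. Pictures are saved under pics/ and viewed, at most 10 in all, crops included, and the job is handed in when it is done.

```bash
mkdir -p pics; cat > h.py <<'E'
import numpy as np, cv2
from plant import r, gripper_to, inverse_kinematics, vision, models, telemetry
from scipy.spatial.transform import Rotation as R
def cal(n):
    c=vision.get_calibration(n); q=c["orientation"]
    return c,R.from_quat([q[1],q[2],q[3],q[0]]).as_matrix(),np.array(c["position"])
def proj(n,p):
    c,M,t=cal(n); v=M.T@(np.array(p)-t); return np.array([c["cx"]+c["fx"]*v[0]/v[2],c["cy"]+c["fy"]*v[1]/v[2]])
def back(n,uv,z):
    c,M,t=cal(n); d=M@np.array([(uv[0]-c["cx"])/c["fx"],(uv[1]-c["cy"])/c["fy"],1]); return t+d*(z-t[2])/d[2]
def qdown(psi): # tool down, tool y axis at world angle psi
    y=np.array([np.cos(psi),np.sin(psi),0]);z=np.array([0,0,-1.]);x=np.cross(y,z)
    q=R.from_matrix(np.c_[x,y,z]).as_quat(); return np.array([q[3],q[0],q[1],q[2]])
E
python3 - <<'E'
from h import *
a=vision.snapshot("top");b=vision.snapshot("side")
cv2.imwrite("pics/top.png",cv2.resize(a[:,:,::-1],(800,600)));cv2.imwrite("pics/side.png",cv2.resize(b[:,:,::-1],(800,600)))
np.save("top.npy",a);np.save("side.npy",b)
for n in("top","side"):
    print(n,cal(n)[2])
    for th in("carrier","spare","bottle","peg_mid"):
        for d in models.mark_of(th,n): print(th,round(d["score"],2),np.round(d["at"],3),np.round(proj(n,d["at"])*800/512))
E
```

```text
top [ 0.34879066 -0.05704053  1.08407427]
carrier 0.86 [ 0.532 -0.049 -0.004] [397. 255.]
spare 0.65 [ 0.562 -0.342  0.   ] [554. 239.]
bottle 0.62 [ 0.692 -0.008 -0.001] [376. 171.]
peg_mid 0.86 [0.697 0.228 0.115] [234. 146.]
peg_mid 0.84 [0.246 0.304 0.223] [147. 425.]
peg_mid 0.77 [0.493 0.235 0.169] [215. 260.]
side [-0.07514541 -0.71230039  0.94758292]
carrier 0.61 [ 0.533 -0.046  0.002] [417. 332.]
spare 0.85 [ 0.562 -0.342 -0.002] [557. 432.]
bottle 0.67 [ 0.688 -0.006  0.002] [465. 282.]
peg_mid 0.94 [0.49  0.235 0.167] [295. 191.]
peg_mid 0.93 [0.696 0.228 0.117] [389. 173.]
peg_mid 0.89 [0.25  0.301 0.222] [145. 200.]
```

View pics/top.png

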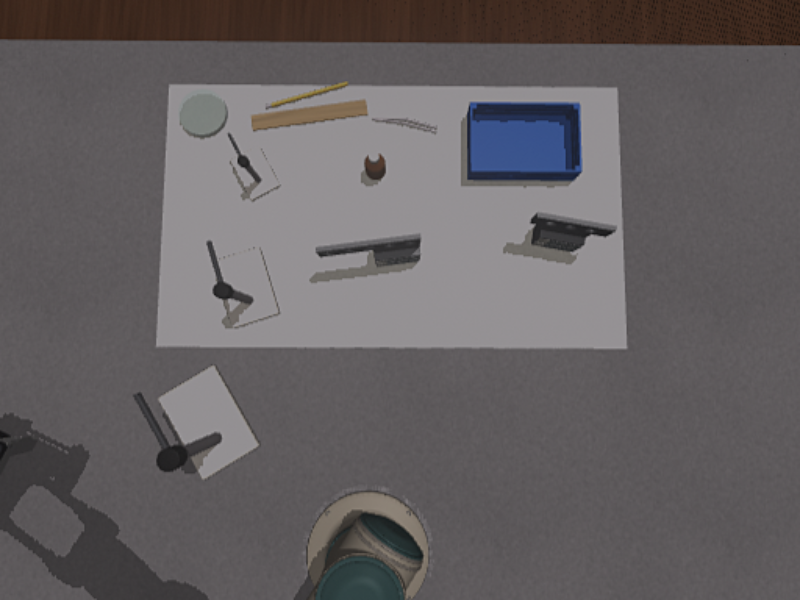

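View pics/side.png

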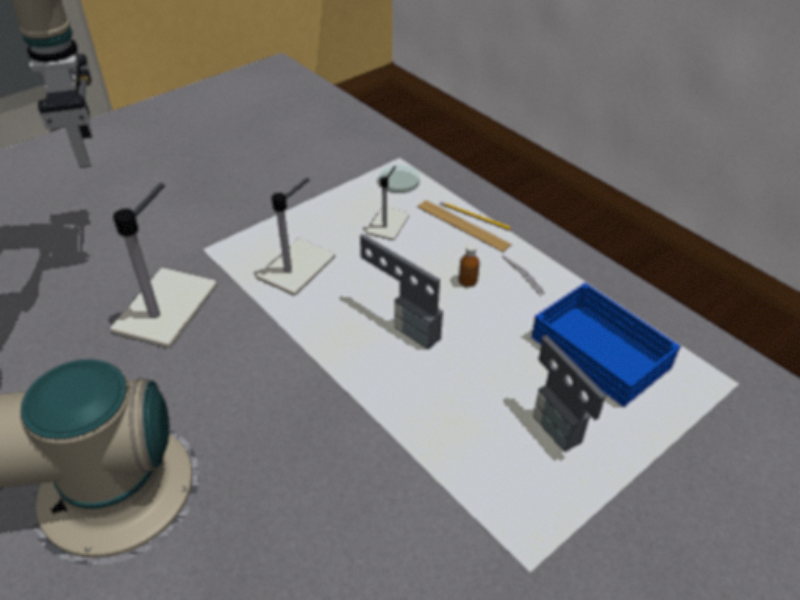

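```bash
cat >> h.py <<'E'
CAR=[((-18,18),(-40,40),(0,70)),((-4,4),(-40,40),(70,100)),((-4,4),(-40,130),(100,150))]
STD=[((-88,42),(-45,45),(-170,-158)),((-34,34),(-4,4),(-4,4))]
def sil(n,boxes,p):
    m=np.zeros((384*4,512*4),np.uint8)
    M=R.from_euler('z',p[3]).as_matrix()
    for b in boxes:
        c=np.array([[x,y,z] for x in b[0] for y in b[1] for z in b[2]])/1e3
        uv=np.array([proj(n,M@k+p[:3]) for k in c])*4+2
        cv2.fillConvexPoly(m,cv2.convexHull(uv.astype(np.int32)),1)
    return cv2.resize(m.astype(np.float32),(512,384),interpolation=cv2.INTER_AREA)
E
python3 - <<'E'
from h import *
from scipy.optimize import minimize
masks={}
for n in("top","side"):
    vision.snapshot(n); ds=models.regions_of("carrier",n)
    def cen(d): v,u=np.nonzero(d["pixels"]); return np.array([u.mean(),v.mean()])
    t=proj(n,(.53,-.03,.08)); d=min(ds,key=lambda d:np.linalg.norm(cen(d)-t))
    masks[n]=d["pixels"].astype(np.float32); print(n,d["score"],cen(d),t,masks[n].sum())
def cost(q): return sum(np.abs(sil(n,CAR,[q[0]/1e3,q[1]/1e3,0,q[2]/1e2])-masks[n]).sum() for n in masks)
q0=[532.5,-47.5,11]
s=minimize(cost,q0,method="Nelder-Mead",options=dict(initial_simplex=[q0,[540,-47,11],[532,-40,11],[532,-47,18]],xatol=.1,fatol=.5))
print(s.x,s.fun); p=[s.x[0]/1e3,s.x[1]/1e3,0,s.x[2]/1e2]
tiles=[]
for n in("top","side"):
    im=np.load(n+".npy")[:,:,::-1].copy(); big=cv2.resize(im,None,fx=4,fy=4)
    for b,pp in((CAR,p),(STD,[.4915,.235,.17,.265])):
        m=sil(n,b,pp); cs,_=cv2.findContours((cv2.resize(m,(2048,1536))>.5).astype(np.uint8),0,2); cv2.drawContours(big,cs,-1,(0,255,0),1)
    for c in ((.53,-.03,.1),(.49,.23,.1)):
        u,v=(proj(n,c)*4).astype(int); tiles.append(big[v-145:v+145,u-200:u+200])
cv2.imwrite("pics/crop.png",np.vstack([np.hstack(tiles[:2]),np.hstack(tiles[2:])]))
E
```

```text
top 0.93 [243.40653595 159.02091503] [246.94066461 158.76976584] 765.0
side 0.67 [261.57916182 187.63154831] [262.45239744 189.30654538] 1718.0
[533.36167914 -46.3610335   13.43713191] 187.5
```

View pics/crop.png

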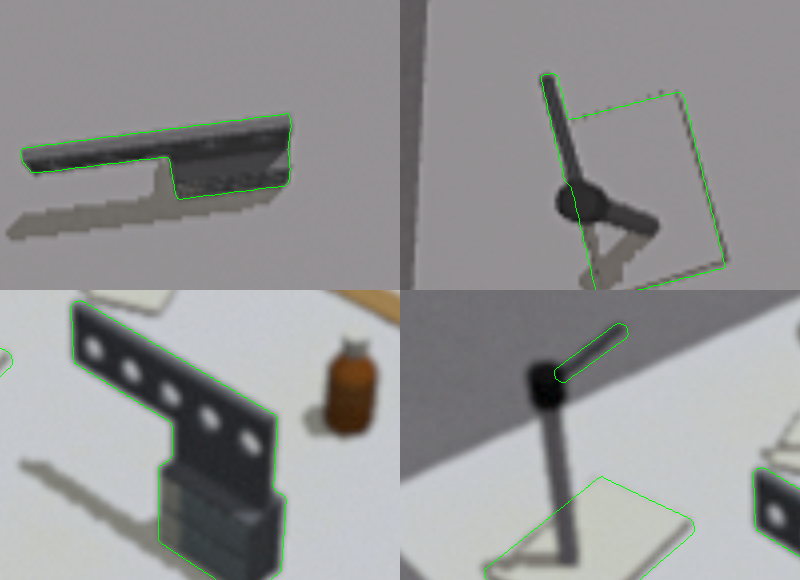

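The look-alikes, as pixels in the top view: the carrier at (397,255) has its bar sticking out to the left only and five holes, so that is the one. The spare at (554,239) has a centred bar. The stands are large (147,425), middle (215,260) and small (234,146), and I want the middle one. In the crop, the model outlines match the carrier (yaw 0.134) and the middle stand (yaw 0.265). The centre of mass is at y≈9 mm, so the y=11 hole is the one that hangs level. I'll pinch at y=-9, between two holes.

```bash
cat >> h.py <<'E'
G=np.array([0,-.009,.142+.006])
def tcp(p,g=G): # TCP pose for carrier pose p=(x,y,z,yaw)
    return R.from_euler('z',p[3]).apply(g)+np.array(p[:3]), qdown(p[3])
PEG=np.array([.4915,.235,.17]);PY=.265
def hang(dx,dz,dy=0,hz=.120): # hole centre dx along peg, dz above
    M=R.from_euler('z',PY)
    o=PEG+M.apply([dx,dy,dz])-M.apply([0,.011,hz]); return [*o,PY]
E
python3 - <<'E'
from h import *
C=[.5334,-.0464,0,.134]
gripper_to(.05)
P,q=tcp(C)
r.move_to(P+[0,0,.10],q)
print(telemetry.current_t(),telemetry.current_joints())
r.move_l(P,vel=.15)
print("open",telemetry.current_wrist_force())
gripper_to(0,f_grip=40)
print(telemetry.current_opening(),telemetry.current_finger_force())
r.move_l(P+[0,0,.14],vel=.15)
print(telemetry.current_opening(),telemetry.current_wrist_force())
H=hang(.08,0); P2,q2=tcp([H[0],H[1],.14,PY])
r.move_l(P2,q2,vel=.15)
P3,_=tcp(H); r.move_l(P3,vel=.12)
r.hold(.3)
print(telemetry.current_t(),telemetry.current_opening(),telemetry.current_wrist_force(),telemetry.current_ee_pos()-P3)
tiles=[]
for n in("top","side"):
    im=vision.snapshot(n); big=cv2.resize(im[:,:,::-1],None,fx=4,fy=4)
    for b,pp in((CAR,H),(STD,[*PEG,PY])):
        m=sil(n,b,pp); cs,_=cv2.findContours((cv2.resize(m,(2048,1536))>.5).astype(np.uint8),0,2); cv2.drawContours(big,cs,-1,(0,255,0),1)
    M=R.from_euler('z',PY)
    for d in (-.034,.09): # peg axis line extended
        pass
    a,b=[tuple((proj(n,PEG+M.apply([d,0,0]))*4+2).astype(int).tolist()) for d in(-.034,.08)]; cv2.line(big,a,b,(0,0,255),1)
    u,v=(proj(n,PEG+[.06,0,-.02])*4).astype(int); tiles.append(big[v-290:v+290,u-200:u+200])
cv2.imwrite("pics/pre.png",np.hstack(tiles))
E
```

```text
3.8333 [-2.31328799e-01  2.09596623e-01  1.55259213e+00  3.90948986e-04
  1.37949552e+00 -3.66573665e-01]
open [ 0.05038984  0.2171536  -0.60625703]
0.007551240229065457 39.98678232441307
0.007685069897939242 [ 0.03119935 -0.13664966 -3.17220502]
9.775 0.007655740914069407 [ 0.48288869  0.08330302 -3.56996147] [2.48186466e-04 6.51982445e-05 6.14460854e-04]
```

View pics/pre.png

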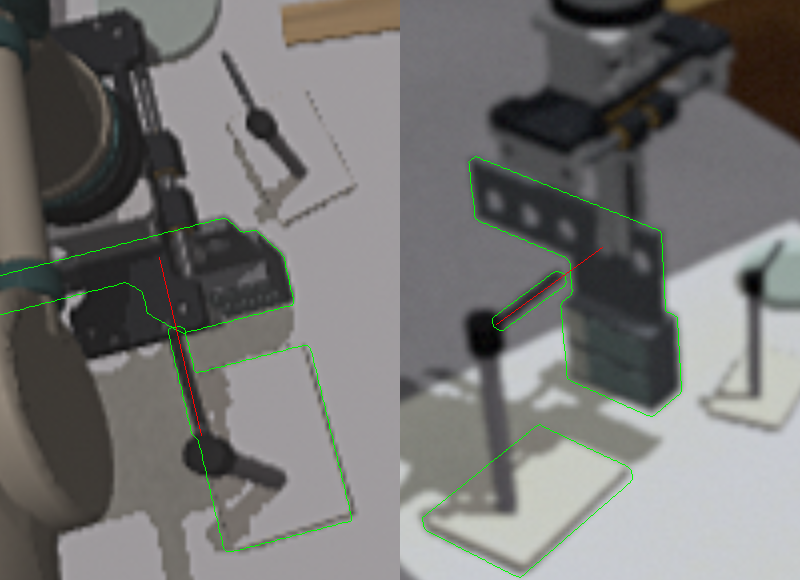

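The carrier matches its predicted outline. The peg axis (red) ends at about (603,248) in the side view, which is where the y=11 hole should be. Next I'll insert it.

```bash
python3 - <<'E'
from h import *
f0=telemetry.current_wrist_force()
P,_=tcp(hang(.004,0))
hit=r.move_l(P,vel=.05,guard=5)
print(hit,telemetry.current_ee_pos()-P,telemetry.current_wrist_force()-f0,telemetry.current_t())
if not hit:
    h2=r.move_l(P-[0,0,.010],vel=.02,guard=2)
    print(h2,telemetry.current_ee_pos()-P,telemetry.current_wrist_force()-f0)
r.hold(.2)
tiles=[]
for n in("top","side"):
    big=cv2.resize(vision.snapshot(n)[:,:,::-1],None,fx=4,fy=4)
    u,v=(proj(n,PEG+[.02,0,-.02])*4).astype(int); tiles.append(big[v-290:v+290,u-200:u+200])
cv2.imwrite("pics/ins.png",np.hstack(tiles))
E
```

```text
False [ 3.18088986e-04  8.15563247e-05 -5.69210984e-05] [-0.68927839  0.01734323  0.55245156] 11.5417
True [ 2.54151225e-04  9.06361829e-05 -6.35114222e-03] [0.29265381 1.36949006 8.3969125 ]
```

View pics/ins.png

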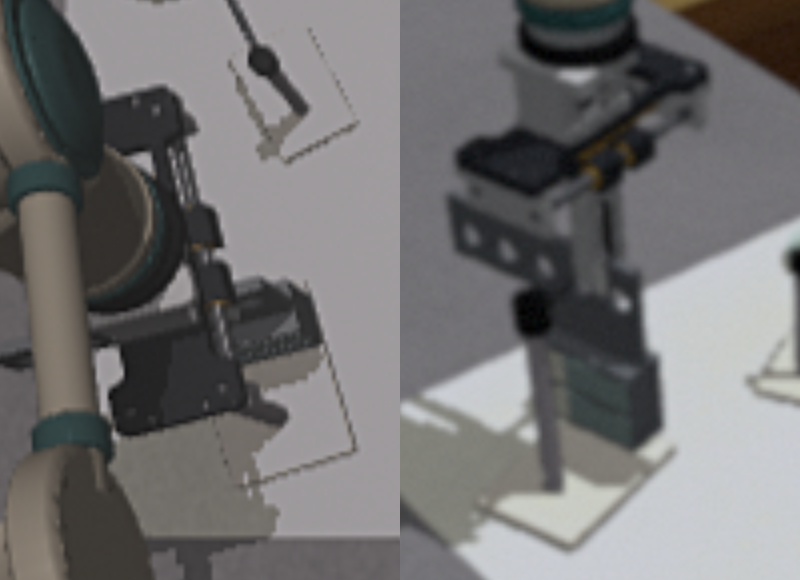

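The side view shows the bar beyond the collar at (535,310), with the peg through the hole. Contact came 6.4 mm down, where 6 was expected, so I'll release.

```bash
python3 - <<'E'
from h import *
gripper_to(.03)
r.hold(.3); print(telemetry.current_wrist_force(),telemetry.current_opening())
p=telemetry.current_ee_pos()
print(r.move_l(p+[0,0,.12],vel=.08,guard=6),telemetry.current_ee_pos()-p)
r.hold(1.5); print(telemetry.current_t())
tiles=[]
H=hang(.004,-.006)
for n in("top","side"):
    big=cv2.resize(vision.snapshot(n)[:,:,::-1],None,fx=4,fy=4)
    m=sil(n,CAR,H); cs,_=cv2.findContours((cv2.resize(m,(2048,1536))>.5).astype(np.uint8),0,2); cv2.drawContours(big,cs,-1,(0,255,0),1)
    u,v=(proj(n,PEG+[.02,0,-.02])*4).astype(int); tiles.append(big[v-290:v+290,u-200:u+200])
cv2.imwrite("pics/hung.png",np.hstack(tiles))
E
```

```text
[ 0.2072054  -0.40595941 -0.50262038] 0.030139396913938042
False [-2.30068053e-04 -9.00235660e-05  1.19466818e-01]
16.2333
```

View pics/hung.png

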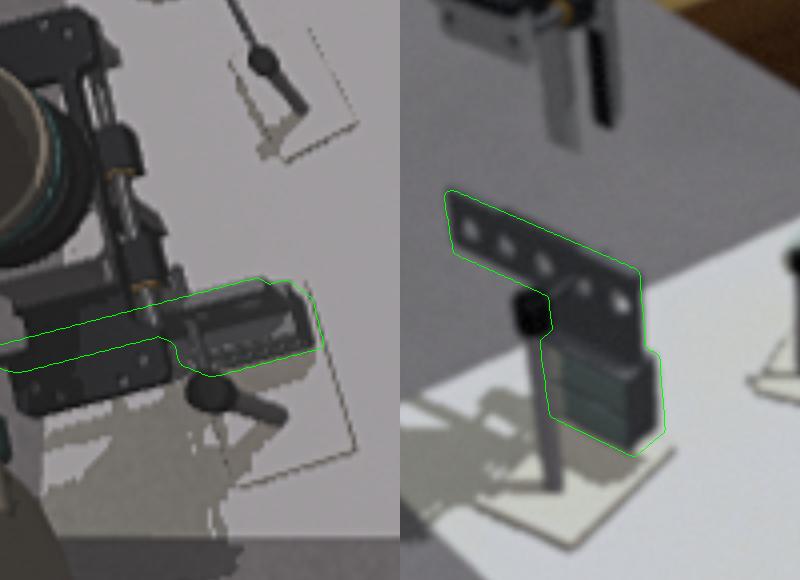

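The side view shows the carrier hanging level on the peg through the fourth hole from the left, at (585,287), and clear of the gripper.

```bash
python3 - <<'E'
from h import *
r.hold(3); print(r.sign_off(),telemetry.current_t())
E
```

```text
the job is handed in; nothing more can be done
the job is handed in; nothing more can be done
```

The lopsided carrier now hangs level on the middle stand's peg through its y = 11 mm hole, released with the gripper clear; the arm never went near the spare or the bottle, and the job is handed in at about 19 s (no verdict was shown).

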